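Date-stamp the hanging job plates and file them

ROBOT

A 6-joint arm with a two-finger parallel gripper is mounted at the origin on the work surface. World frame = base frame: x ahead of the robot, y to its left, z up, the work surface at z = 0. Lengths are in m, angles in rad, forces in N, time in s.
With the tool pointing down it reaches from about 0.35 to 0.775 m from the base axis. Payload 5.5 kg.
Tool frame: the origin (TCP) lies midway between the tips of the shut fingers; the grasp point (between the pads) lies 19 mm behind it; y points along the fingers, x is the direction in which the jaws open and shut, and the axes are right-handed (so a half turn about y gives the same grasp; the last joint's range is limited). The gripper opens to 85 mm and grips with 20 to 120 N. Pads are 22 mm wide; open, the fingers measure 114 mm over their backs; the gripper's body (76 mm by 85 mm) begins 54 mm behind the grasp point. The pads swing forward as they close: fully open they stand 13 mm farther back than shut.
Start: joints at [-1.412, 0.313, 0.046, 1.304, 0, 1.431], TCP at [0.169, -0.55, 0.231] pointing down, gripper open.
Joint ranges: [-2.76, 2.76], [-0.86, 1.69], [-1.03, 1.26], [-2.2, 2.34], [-1.47, 1.5], [-3.14, 3.14]. Speed limits (rad/s): [2.57, 2.57, 3.14, 3.14, 3.14, 3.14].

INTERFACE

Orientations are given as [roll, pitch, yaw] about the fixed x, y, z axes, in that order (R = Rz(yaw) Ry(pitch) Rx(roll)).
In Python, from bench import manip, kinematics, eyes gives the robot as it stands. Calls block until the motion is done:
- manip.goto(position, orientation): joint-space move of the TCP to a pose.
- manip.line_to(position, velocity=0.15, rot=None, contact_N=None): straight line of the TCP; rot=None keeps the orientation; velocity is the mean speed in m/s. With contact_N (N) it stops when the force on the tool has changed by that much, and returns True; else False.
- manip.move_j(angles): joint-space move.
- manip.gripper_to(opening, grip_force=None): finger opening in m; grip_force is the grip in N (None keeps the last); returns when the fingers have stopped.
- manip.dwell(seconds).
- kinematics.ik(position, orientation): joint angles nearest the present ones, or None.
- manip.read_state(): the state.
- eyes.grab_frame(name): name is "side" or "top" or "wrist"; returns the picture (420x560x3 uint8, blue, green, red); there is no depth.
- eyes.camera_info(name): a dict with "mtx" (3x3 intrinsics, pixels), "T" (4x4, takes a point from camera to world coordinates). Camera axes: x right, y down, z forward; pixel columns grow to the right and rows downward; lengths in m; the calibration is good to about 2 mm. The wrist camera is an equidistant fisheye: a pixel r from the principal point sees the ray r / f radians off the axis. A picture is of the moment at which its call begins: read the wrist's pose just before it. camera_info takes no time and is no camera call; for the wrist camera it gives the pose at the moment of the call.
A pose or a line that the arm cannot do raises manip.PlanningError and nothing moves.
- manip.close_job(): hands the job in, once; it reports no verdict.
The state is a dict: "clock": time; "joints": joint angles; "joint_vel": joint speeds; "joint_torque": joint torques, N m; "position": TCP position; "tcp_rot": TCP orientation; "contact_force": force on the tool from outside, world axes, zero at the start; "wrist_torque": the same for the moment, N m; "opening": finger opening in m.
Only numpy, scipy, OpenCV 4.12 (cv2) and the standard library are available. Lean on these libraries where they do the work, as an engineer would, in place of code of your own. Each camera call takes 0.05 s, during which the arm holds its last target. There are 200 camera calls.

TASK

Take every job plate off the hanging rack, lifting it up and off its peg, and stand them all upright in the pockets of the date-stamping press, one to a pocket and fully home; then push the press's spring pedal down to its stop, keep it there for a second and let it come up again. Finally move all the stamped plates over to the wooden caddy, one to a pocket, upright and fully home, and leave the other things on the desk alone.

Things in the scene. Friction and masses are not known exactly. Their poses are not given: they have to be found in the camera images.
- plate0_c (a point): centre of a grey plastic job plate with a heavy steel foot and a white label, 10 mm thick (its x), 46 wide (y), 100 tall (z, up), 120 g. A window 18 wide, 30 tall goes through it along x, from 32 to 62 mm above its lower edge; a solid 38 mm bar is above it. Four plates, all alike, of which 3 or 4 are present. Starts (if present) on the rack's peg 0 (0 is the most -y), hanging by the window top, maybe a little askew
- plate1_c (a point): centre of a grey plastic job plate with a heavy steel foot and a white label, 10 mm thick (its x), 46 wide (y), 100 tall (z, up), 120 g. A window 18 wide, 30 tall goes through it along x, from 32 to 62 mm above its lower edge; a solid 38 mm bar is above it. Four plates, all alike, of which 3 or 4 are present. Starts (if present) on the rack's peg 1 (0 is the most -y), hanging by the window top, maybe a little askew
- plate2_c (a point): centre of a grey plastic job plate with a heavy steel foot and a white label, 10 mm thick (its x), 46 wide (y), 100 tall (z, up), 120 g. A window 18 wide, 30 tall goes through it along x, from 32 to 62 mm above its lower edge; a solid 38 mm bar is above it. Four plates, all alike, of which 3 or 4 are present. Starts (if present) on the rack's peg 2 (0 is the most -y), hanging by the window top, maybe a little askew
- plate3_c (a point): centre of a grey plastic job plate with a heavy steel foot and a white label, 10 mm thick (its x), 46 wide (y), 100 tall (z, up), 120 g. A window 18 wide, 30 tall goes through it along x, from 32 to 62 mm above its lower edge; a solid 38 mm bar is above it. Four plates, all alike, of which 3 or 4 are present. Starts (if present) on the rack's peg 3 (0 is the most -y), hanging by the window top, maybe a little askew
- rack: fixed steel rack, origin at desk level under the rail. Four 8 mm pegs at y = -112.5, -37.5, 37.5, 112.5 mm, axis 200 mm up, run level from the rail (x = 0) to x = -65, then turn up: tip 16 mm above the axis, out to x = -76. Rail and posts end 210 mm up. To free a plate raise it 14 to 21 mm (17 is best), then draw it 55 mm towards the rack's -x
- dater: fixed date-stamping press: white block 150 x 150 mm, 61 mm high, origin at the centre of its underside, with four upright pockets open at the top and a spring pedal on its +y end
- dater_slot0 (a point): centre of the floor of one pocket of the press, at (-37.5, -32.5) mm in its frame, 6 mm above its underside; the pocket is 18 mm (x) by 56 (y), 55 deep. A seated plate stands with its thickness along the block's x, its centre 50 mm above this point, its top 45 mm above the mouth, leaning up to 0.15 rad
- dater_slot1 (a point): centre of the floor of one pocket of the press, at (-37.5, 32.5) mm in its frame, 6 mm above its underside; the pocket is 18 mm (x) by 56 (y), 55 deep. A seated plate stands with its thickness along the block's x, its centre 50 mm above this point, its top 45 mm above the mouth, leaning up to 0.15 rad
- dater_slot2 (a point): centre of the floor of one pocket of the press, at (37.5, -32.5) mm in its frame, 6 mm above its underside; the pocket is 18 mm (x) by 56 (y), 55 deep. A seated plate stands with its thickness along the block's x, its centre 50 mm above this point, its top 45 mm above the mouth, leaning up to 0.15 rad
- dater_slot3 (a point): centre of the floor of one pocket of the press, at (37.5, 32.5) mm in its frame, 6 mm above its underside; the pocket is 18 mm (x) by 56 (y), 55 deep. A seated plate stands with its thickness along the block's x, its centre 50 mm above this point, its top 45 mm above the mouth, leaning up to 0.15 rad
- caddy_slot0 (a point): centre of the floor of one pocket of the wooden caddy, at (-37.5, -32.5) mm in its frame, 6 mm above its underside; the pocket is 18 mm (x) by 56 (y), 55 deep. A seated plate stands with its thickness along the block's x, its centre 50 mm above this point, its top 45 mm above the mouth, leaning up to 0.15 rad
- caddy_slot1 (a point): centre of the floor of one pocket of the wooden caddy, at (-37.5, 32.5) mm in its frame, 6 mm above its underside; the pocket is 18 mm (x) by 56 (y), 55 deep. A seated plate stands with its thickness along the block's x, its centre 50 mm above this point, its top 45 mm above the mouth, leaning up to 0.15 rad
- caddy_slot2 (a point): centre of the floor of one pocket of the wooden caddy, at (37.5, -32.5) mm in its frame, 6 mm above its underside; the pocket is 18 mm (x) by 56 (y), 55 deep. A seated plate stands with its thickness along the block's x, its centre 50 mm above this point, its top 45 mm above the mouth, leaning up to 0.15 rad
- caddy_slot3 (a point): centre of the floor of one pocket of the wooden caddy, at (37.5, 32.5) mm in its frame, 6 mm above its underside; the pocket is 18 mm (x) by 56 (y), 55 deep. A seated plate stands with its thickness along the block's x, its centre 50 mm above this point, its top 45 mm above the mouth, leaning up to 0.15 rad
- caddy: wooden block 150 x 150 mm, 61 mm high, loose on the desk, 1.3 kg, origin at the centre of its underside, with four upright pockets open at the top, laid out like those of the press. It can shift on the desk
- pedal_pad (a point): centre of the top of the pedal's black rubber pad, 56 mm (press x) by 50 mm. The pedal is hinged along the press's x axis, 50 mm above the desk; the pad lies 68 mm outward (+y of the press) of the hinge, tilts up 0.2 rad at rest and sinks about 24 mm in a full stroke
- pedal (a joint): angle of the pedal: 0 at rest (up), 0.35 rad at its stop (fully down); a spring lifts it again. It takes about 5 N on the pad to start and 11 N to reach the stop
- stamp: wooden hand stamp, 28 mm round, 58 mm tall; origin at the centre of its underside; not part of the job, to be left where it is
- tape: small roll of brown tape lying flat, 50 mm across, 24 mm high; origin at the centre of its underside; not part of the job, to be left where it is
- mug: white mug, 80 mm across, 90 mm high; origin at the centre of its underside; not part of the job, to be left where it is
- calculator: black calculator, 160 x 100 x 22 mm; origin at the centre of its underside; not part of the job, to be left where it is
- stapler: blue stapler, 50 x 150 x 55 mm; origin at the centre of its underside; not part of the job, to be left where it is
- notepad: note pad, 150 x 110 x 30 mm; origin at the centre of its underside; not part of the job, to be left where it is
- glue: white glue bottle, 40 mm across, 100 mm tall; origin at the centre of its underside; not part of the job, to be left where it is
Mind the look-alikes: they are no part of the job. Leave any red look-alike of the part that bears plate0_c alone.

How it is judged:
On the way, in this order (a step that is already met when the one before it is completed fails the run):
1. all the plates stand fully home in the press's pockets (x of plate0_c in the frame of dater between -0.06 and 0.06 m and y of plate0_c in the frame of dater between -0.06 and 0.06 m and z of each of plate0_c, plate1_c, plate2_c, plate3_c in the frame of dater below 0.068 m and angle between each of plate0_c, plate1_c, plate2_c, plate3_c's own z axis and vertical below 0.3 rad and x of plate1_c in the frame of dater between -0.06 and 0.06 m and y of plate1_c in the frame of dater between -0.06 and 0.06 m and x of plate2_c in the frame of dater between -0.06 and 0.06 m and y of plate2_c in the frame of dater between -0.06 and 0.06 m and x of plate3_c in the frame of dater between -0.06 and 0.06 m and y of plate3_c in the frame of dater between -0.06 and 0.06 m), for 0.2 s.
2. the pedal is pressed to its stop and kept there for half a second, with all the plates in the press (all of step 1 and value of joint pedal above 0.32 rad), for 0.5 s.
At the end, for the whole second after the job is handed in: every plate stands in a pocket of the caddy (its centre within 60 mm of the caddy's middle in x and y, at most 68 mm above the caddy's underside: home is 56; leaning less than 0.3 rad) and at rest; the caddy stands level on the desk and the pedal is up again (under 0.05 rad) (x of plate0_c in the frame of caddy between -0.06 and 0.06 m and y of plate0_c in the frame of caddy between -0.06 and 0.06 m and z of each of plate0_c, plate1_c, plate2_c, plate3_c in the frame of caddy below 0.068 m and angle between each of plate0_c, plate1_c, plate2_c, plate3_c's own z axis and vertical below 0.3 rad and x of plate1_c in the frame of caddy between -0.06 and 0.06 m and y of plate1_c in the frame of caddy between -0.06 and 0.06 m and x of plate2_c in the frame of caddy between -0.06 and 0.06 m and y of plate2_c in the frame of caddy between -0.06 and 0.06 m and x of plate3_c in the frame of caddy between -0.06 and 0.06 m and y of plate3_c in the frame of caddy between -0.06 and 0.06 m and linear speed of each of plate0, plate1, plate2, plate3 below 0.03 m/s and value of joint pedal below 0.05 rad and angle between caddy's own z axis and vertical below 0.1 rad); the robot touches nothing.
It fails at once if one of the other things on the desk is knocked over or pushed more than 5 cm (distance of any of stamp, tape, mug, calculator, stapler, notepad, glue from where it was at the start of the episode above 0.05 m or angle between any of stamp, tape, mug, calculator, stapler, notepad, glue's own z axis and vertical above 0.6 rad).
Of plate0, plate1, plate2, plate3 only 3 to 4 are there at a start; the rules pass over those that are not, and their reading is None.
At some moment in a run one of caddy may be knocked a few centimetres aside while the robot is not near it.
It also fails if it takes over 210 s, if anything falls off the work surface, if the arm or the gripper's body presses on something with over 40 N, if the wrist force passes 120 N, or if a joint passes its speed limit or range.

## Working session

There is one attempt and no reset: what is moved stays moved. The work goes in short steps, each a Python script; the robot and the scene stay as the last script left them, time stands still between calls to the robot, and variables do not carry over. Pictures are saved under pics/ and viewed, about 12 in all and at most 16, crops included, and the job is handed in when it is done.

```bash
mkdir -p pics; ls; python3 - <<'E'
from bench import manip, kinematics, eyes
import cv2, numpy as np
np.set_printoptions(precision=4,suppress=True)
for n in ("top","side"):
    cv2.imwrite(f"pics/{n}0.png",eyes.grab_frame(n)); c=eyes.camera_info(n); print(n,c["mtx"],c["T"])
c=eyes.camera_info("wrist");print(c)
print(manip.read_state())
E
```

```text
pics
top [[453.6048   0.     283.9516]
 [  0.     453.6048 208.6232]
 [  0.       0.       1.    ]] [[ 0.0129 -0.9853  0.1706  0.3557]
 [-0.9998 -0.0101  0.0172  0.0151]
 [-0.0152 -0.1708 -0.9852  1.4955]
 [ 0.      0.      0.      1.    ]]
side [[468.7582   0.     279.0053]
 [  0.     468.7582 209.6351]
 [  0.       0.       1.    ]] [[-0.8938 -0.2805  0.3499  0.08  ]
 [-0.4482  0.5852 -0.6758  1.0053]
 [-0.0152 -0.7608 -0.6488  1.0906]
 [ 0.      0.      0.      1.    ]]
{'mtx': array([[325.1923,   0.    , 281.2617],
       [  0.    , 325.1923, 215.1252],
       [  0.    ,   0.    ,   1.    ]]), 'T': array([[ 0.2935, -0.9042, -0.3104,  0.2501],
       [-0.956 , -0.2781, -0.0937, -0.5245],
       [-0.0016,  0.3243, -0.946 ,  0.3722],
       [ 0.    ,  0.    ,  0.    ,  1.    ]])}
{'clock': 0.1, 'joints': array([-1.4116,  0.3139,  0.0451,  1.3036, -0.    ,  1.4312]), 'joint_vel': array([-0.0005, -0.0006,  0.0008, -0.0013, -0.0015, -0.0008]), 'joint_torque': array([  0.0033, -48.1726,  29.9243,   0.0127,  -0.0001,  -0.    ]), 'position': array([ 0.1692, -0.5491,  0.2305]), 'tcp_rot': array([-1.5706,  0.0016, -1.272 ]), 'contact_force': array([-0.6207,  0.2101,  0.3722]), 'wrist_torque': array([-0.0167,  0.0255, -0.0629]), 'opening': 0.08543555242383045}
```

View pics/top0.png

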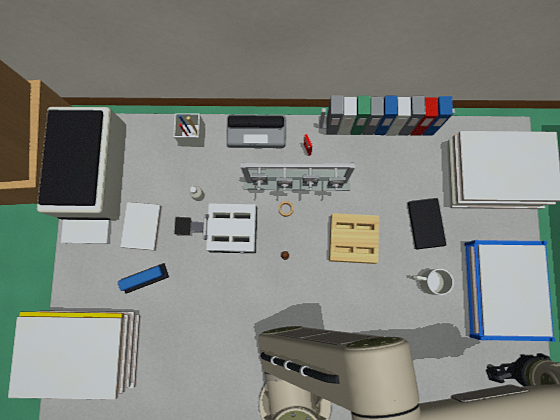

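View pics/side0.png

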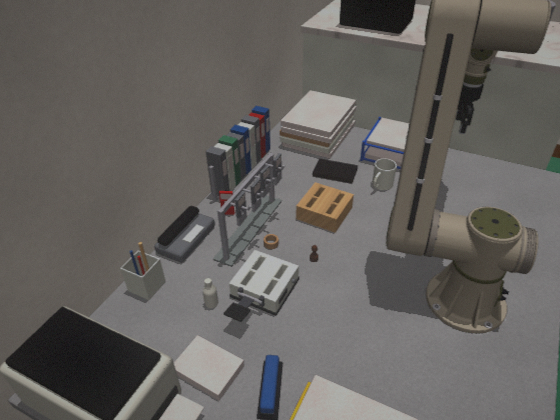

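The top view (x up, y left) shows the rack at about (298,180), the press at (231,228) with its pedal pad at (183,226), and the caddy at (354,238). A red look-alike lies at (308,145) behind the rack. I'll zoom in next.

```bash
cat > h.py <<'E'
from bench import manip, kinematics, eyes
import cv2, numpy as np
np.set_printoptions(precision=4,suppress=True)
def ray(n,uv,c=None):
    c=c or eyes.camera_info(n); T=c["T"]; K=c["mtx"]
    d=np.linalg.inv(K)@np.array([uv[0],uv[1],1.])
    if n=="wrist":
        r=np.hypot(d[0],d[1]); d=np.array([*(d[:2]/max(r,1e-9)*np.sin(r)),np.cos(r)])
    return T[:3,3],T[:3,:3]@d
def onz(n,uv,z,c=None):
    o,d=ray(n,uv,c); return o+d*(z-o[2])/d[2]
def proj(n,P,c=None):
    c=c or eyes.camera_info(n); T=c["T"]; K=c["mtx"]
    p=T[:3,:3].T@(np.asarray(P)-T[:3,3])
    if n=="wrist":
        s=np.hypot(p[0],p[1]); th=np.arctan2(s,p[2]); p=np.array([p[0]/s*th,p[1]/s*th,1])
    return (K@(p/p[2]))[:2]
E
python3 - <<'E'
from h import *
t=cv2.imread("pics/top0.png"); s=cv2.imread("pics/side0.png")
a=cv2.resize(t[150:270,165:390],None,fx=3.5,fy=3.5,interpolation=cv2.INTER_CUBIC)
cv2.imwrite("pics/topc.png",a[:,:800])
cv2.imwrite("pics/sidec.png",cv2.resize(s[140:320,200:360],None,fx=3.3,fy=3.3,interpolation=cv2.INTER_CUBIC))
# block tops
hsv=cv2.cvtColor(t,cv2.COLOR_BGR2HSV)
for nm,m,box in (("dater",(hsv[...,2]>200)&(hsv[...,1]<40),(200,195,62,65)),("caddy",(hsv[...,1]>90)&(hsv[...,0]>12)&(hsv[...,0]<28)&(hsv[...,2]>185),(325,205,62,65))):
    x,y,w,h=box; k=np.zeros(t.shape[:2],np.uint8); k[y:y+h,x:x+w]=m[y:y+h,x:x+w]*255
    cs,_=cv2.findContours(k,cv2.RETR_EXTERNAL,cv2.CHAIN_APPROX_NONE); c=max(cs,key=cv2.contourArea)
    P=np.array([onz("top",p[0],0.061)[:2] for p in c],np.float32)
    print(nm,cv2.minAreaRect(c),cv2.minAreaRect(P*1000))
print("V caddy",hsv[215:262:4,340,:].tolist())
E
```

```text
dater ((230.49571228027344, 226.6665496826172), (46.292476654052734, 45.856727600097656), 1.4688007831573486) ((544.4056396484375, 209.7115478515625), (146.55967712402344, 147.5489959716797), 89.36539459228516)
caddy ((354.42901611328125, 237.4836883544922), (46.46675109863281, 46.63811111450195), 1.6365771293640137) ((514.0513305664062, -184.61721801757812), (146.77378845214844, 148.04396057128906), 87.53851318359375)
V caddy [[23, 100, 197], [21, 105, 197], [17, 137, 82], [24, 90, 198], [24, 96, 194], [25, 85, 196], [22, 102, 195], [19, 109, 198], [20, 126, 138], [22, 104, 194], [25, 93, 195], [21, 105, 201]]
```

View pics/topc.png

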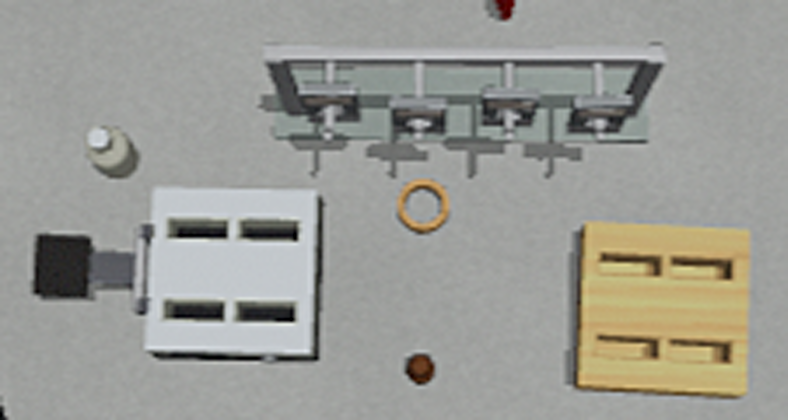

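View pics/sidec.png

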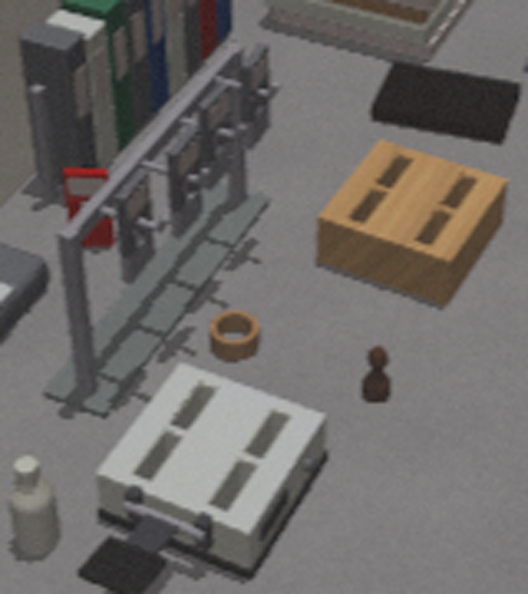

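All four pegs carry a plate: each one shows a light top strip at about z = 0.242. The red look-alike stands behind the rack. Both blocks measure about 147 mm, so they fit, with yaws of about −0.6° for the press and −2.5° for the caddy. Next I'll take a closer look with the wrist camera.

```bash
python3 - <<'E'
from h import *
for q in ((331,62),(419,62),(508,62),(598,62)): print("peg root",onz("top",(q[0]/3.5+165,q[1]/3.5+150),0.2))
for q in ((331,100),(419,112),(508,100),(602,107)): print("plate top",onz("top",(q[0]/3.5+165,q[1]/3.5+150),0.242))
for y in (0,np.pi): 
  for p in ((0.62,-0.1,.24),(0.62,.18,.24),(.54,.21,.1),(.51,-.18,.1)): print(y,kinematics.ik(p,(-np.pi/2,0,y)))
p=manip.read_state()["position"]; manip.line_to([p[0],p[1],.42])
manip.goto([.53,.02,.42],[-np.pi/2,0,0])
c=eyes.camera_info("wrist"); print(c["T"])
im=eyes.grab_frame("wrist"); cv2.imwrite("pics/w1.png",im); np.save("w1.npy",c["T"])
print(manip.read_state()["position"],manip.read_state()["clock"])
E
```

```text
peg root [0.7017 0.1111 0.2   ]
peg root [0.7024 0.0369 0.2   ]
peg root [ 0.703  -0.0379  0.2   ]
peg root [ 0.7037 -0.1134  0.2   ]
plate top [0.6587 0.1072 0.242 ]
plate top [0.6494 0.0357 0.242 ]
plate top [ 0.66   -0.0363  0.242 ]
plate top [ 0.6549 -0.1122  0.242 ]
0 [-0.2876  0.418   0.2192  1.372   0.      1.2832]
0 [0.1583 0.4548 0.2756 1.3916 0.     1.7291]
0 [ 0.2324  0.3917 -0.1718  1.0073  0.      1.8032]
0 [-0.4878  0.3236 -0.273   0.9742  0.      1.083 ]
3.141592653589793 [-0.2876  0.418   0.2192  1.372  -0.     -1.8584]
3.141592653589793 [ 0.1583  0.4548  0.2756  1.3916 -0.     -1.4125]
3.141592653589793 [ 0.2324  0.3917 -0.1718  1.0073 -0.     -1.3384]
3.141592653589793 [-0.4878  0.3236 -0.273   0.9742 -0.     -2.0586]
[[ 1.     -0.0021 -0.0011  0.5312]
 [-0.0023 -0.9459 -0.3245  0.103 ]
 [-0.0004  0.3245 -0.9459  0.5615]
 [ 0.      0.      0.      1.    ]]
[0.5301 0.0191 0.4199] 3.9583
```

View pics/w1.png

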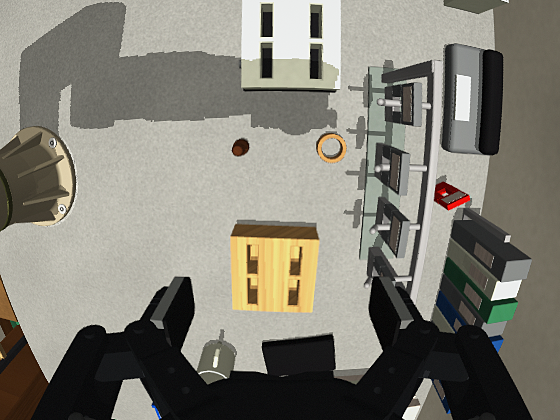

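The wrist view (right is +x, up is +y) shows four plates on the pegs near (405,105), (390,170), (390,235) and (385,275). Each peg ends in a ball tip on its −x side. I'll take one close-up per plate to get its x, y and skew.

```bash
python3 - <<'E'
from h import *
P=[(.655,-.112),(.660,-.036),(.649,.036),(.659,.108)]
tiles=[]
for i,(x,y) in enumerate(P):
    manip.goto([.645,y-.075,.34],[-np.pi/2,0,0])
    c=eyes.camera_info("wrist"); im=eyes.grab_frame("wrist"); cv2.imwrite(f"pics/p{i}.png",im); np.save(f"p{i}.npy",c["T"])
    u,v=proj("wrist",(x,y,.242),c); u0,v0=int(u)-50,int(v)-50; print(i,u0,v0)
    tiles.append(cv2.resize(im[v0:v0+75,u0:u0+100],None,fx=4,fy=4,interpolation=cv2.INTER_CUBIC))
cv2.imwrite("pics/mont.png",np.vstack([np.hstack(tiles[:2]),np.hstack(tiles[2:])]))
print(manip.read_state()["clock"])
E
```

```text
0 243 70
1 250 74
2 235 70
3 249 69
6.325
```

View pics/mont.png

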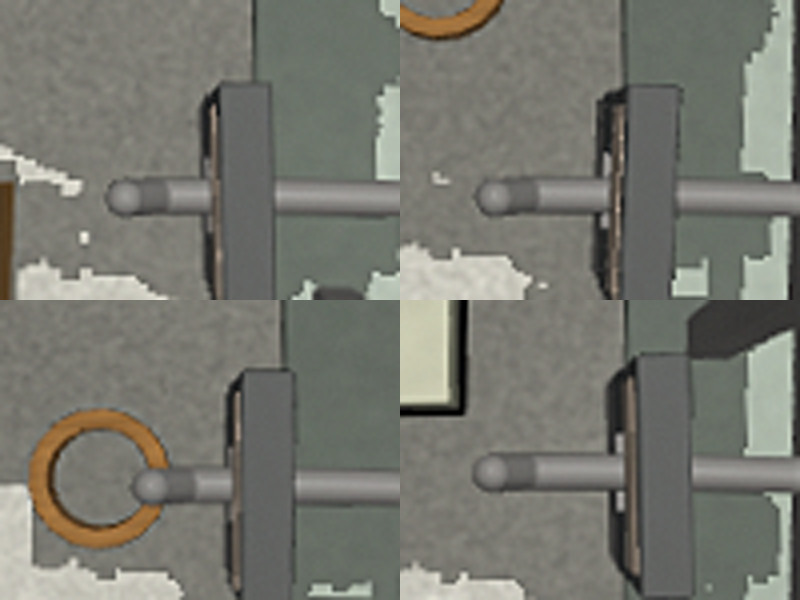

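The montage shows each plate's top face cleanly, about 51 tile-px wide (10 mm), with plate 1 slightly yawed. The peg ball tips sit at tile coordinates (124,196), (492,196), (150,487) and (490,472). I'll segment the top faces by flood fill.

```bash
python3 - <<'E'
from h import *
K=eyes.camera_info("wrist")["mtx"]
O=[(243,70),(250,74),(235,70),(249,69)]; S=[(245,150),(655-400,150),(268,420-300),(665-400,430-300)]; B=[(124,196),(92,196),(150,187),(90,172)]
out=[]
for i in range(4):
    c=dict(mtx=K,T=np.load(f"p{i}.npy")); im=cv2.imread(f"pics/p{i}.png")
    s=(O[i][0]+S[i][0]//4,O[i][1]+S[i][1]//4)
    m=np.zeros((422,562),np.uint8)
    cv2.floodFill(im,m,s,0,(7,7,7),(7,7,7),4|(255<<8)|cv2.FLOODFILL_FIXED_RANGE|cv2.FLOODFILL_MASK_ONLY)
    m=cv2.morphologyEx(m[1:-1,1:-1],cv2.MORPH_OPEN,np.ones((5,5)))
    cs,_=cv2.findContours(m,cv2.RETR_EXTERNAL,cv2.CHAIN_APPROX_NONE); k=max(cs,key=cv2.contourArea)
    W=np.array([onz("wrist",p[0],.242,c)[:2]*1000 for p in k],np.float32)
    r=cv2.minAreaRect(W); b=onz("wrist",(O[i][0]+B[i][0]/4,O[i][1]+B[i][1]/4),.217,c)
    print(i,r,"balltip",b); out.append(r[0])
E
```

```text
0 ((662.7996826171875, -111.68893432617188), (8.113201141357422, 42.47479248046875), 0.7677329182624817) balltip [ 0.64   -0.1115  0.217 ]
1 ((668.3431396484375, -36.265525817871094), (43.059661865234375, 8.256351470947266), 89.02659606933594) balltip [ 0.6391 -0.0366  0.217 ]
2 ((660.672119140625, 38.253562927246094), (8.082230567932129, 43.81613540649414), 0.43297213315963745) balltip [0.6389 0.0381 0.217 ]
3 ((670.6699829101562, 113.23540496826172), (8.329829216003418, 43.838382720947266), 1.9471548795700073) balltip [0.6383 0.1131 0.217 ]
```

The wrist and ball-tip measurements agree in y to within 0.5 mm, and the plates hang straight. My rough x from the top view was taken on the wrong part of the strip; the wrist x values match the light strips in that image, so I'll use those. Next I'll measure both blocks' pockets with the same camera.

```bash
cat >> h.py <<'E'
D=[-np.pi/2,0,0]
def holes(which,ctr,save=None):
    """4 pocket mouths seen by the wrist camera -> block centre, yaw."""
    p=manip.read_state()["position"]; manip.line_to([p[0],p[1],max(p[2],.33)])
    manip.goto([ctr[0],ctr[1]-.10,.33],D)
    c=eyes.camera_info("wrist"); im=eyes.grab_frame("wrist")
    if save: cv2.imwrite(save,im)
    hsv=cv2.cvtColor(im,cv2.COLOR_BGR2HSV).astype(int)
    top=((hsv[...,2]>185)&(hsv[...,1]<60)) if which=="dater" else ((hsv[...,1]>60)&(hsv[...,0]>10)&(hsv[...,0]<30)&(hsv[...,2]>175))
    m=cv2.morphologyEx(top.astype(np.uint8)*255,cv2.MORPH_OPEN,np.ones((3,3)))
    cs,h=cv2.findContours(m,cv2.RETR_CCOMP,cv2.CHAIN_APPROX_NONE)
    H=[]; 
    for k,hh in zip(cs,h[0]):
        if hh[3]<0 or len(k)<30: continue
        W=np.array([onz("wrist",q[0],.061,c)[:2] for q in k],np.float32)
        r=cv2.minAreaRect(W*1000); s=sorted(r[1])
        if s[1]>35: H.append((r[0],s))
    u=proj("wrist",(*ctr,.061),c)
    k=[k for k,hh in zip(cs,h[0]) if hh[3]<0 and cv2.pointPolygonTest(k,(float(u[0]),float(u[1])),False)>=0]
    R=None
    if k: R=cv2.minAreaRect(np.array([onz("wrist",q[0],.061,c)[:2]*1000 for q in k[0]],np.float32))
    return H,R
E
python3 - <<'E'
from h import *
for w,c in (("dater",(.544,.210)),("caddy",(.514,-.185))):
    H,R=holes(w,c,f"pics/b_{w}.png"); print(w,"outline",R)
    for h in H: print(h)
a=cv2.imread("pics/b_dater.png"); b=cv2.imread("pics/b_caddy.png")
cv2.imwrite("pics/blocks.png",np.hstack([a[0:330,80:480],b[0:330,80:480]]))
print(manip.read_state()["clock"])
E
```

```text
dater outline ((493.0418701171875, 182.48101806640625), (327.0829162597656, 212.35208129882812), 4.032650947570801)
((427.7020263671875, 5.218324661254883), [23.627822875976562, 35.01305389404297])
((363.8993225097656, 31.28639793395996), [23.885446548461914, 37.080360412597656])
((584.967529296875, 208.34197998046875), [55.102481842041016, 125.66189575195312])
((505.58001708984375, 205.12185668945312), [54.821685791015625, 135.33230590820312])
caddy outline None
8.9667
```

View pics/blocks.png

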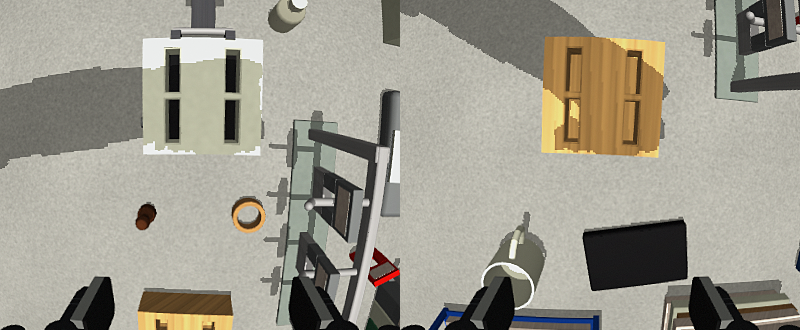

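The arm's shadow falls on both blocks and broke the brightness masks. I'll re-measure from the saved frames: the press by its dark pockets and the caddy by its wood-saturation outline.

```bash
python3 - <<'E'
s=open("h.py").read(); i=s.index("def holes"); s=s[:i]+'''def block(which,ctr,save=None,im=None,c=None):
    """block centre (mm) and yaw (deg) from the wrist camera: dater by its dark pockets, caddy by its wood outline"""
    if im is None:
        p=manip.read_state()["position"]; manip.line_to([p[0],p[1],max(p[2],.33)])
        manip.goto([ctr[0],ctr[1]-.10,.33],D)
        c=eyes.camera_info("wrist"); im=eyes.grab_frame("wrist")
        if save: cv2.imwrite(save,im)
    hsv=cv2.cvtColor(im,cv2.COLOR_BGR2HSV).astype(int)
    sel=(hsv[...,2]<165) if which=="dater" else (hsv[...,1]>60)&(hsv[...,0]>8)&(hsv[...,0]<32)
    h=.062 if which=="dater" else .11
    roi=np.array([proj("wrist",(ctr[0]+a*h,ctr[1]+b*h,.061),c) for a,b in((-1,-1),(-1,1),(1,1),(1,-1))],np.int32)
    z=np.zeros(sel.shape,np.uint8); cv2.fillConvexPoly(z,roi,255)
    m=cv2.morphologyEx(z*sel.astype(np.uint8),cv2.MORPH_CLOSE if which=="caddy" else cv2.MORPH_OPEN,np.ones((3,3)))
    cs,_=cv2.findContours(m,cv2.RETR_EXTERNAL,cv2.CHAIN_APPROX_NONE)
    R=[cv2.minAreaRect(np.array([onz("wrist",q[0],.061,c)[:2]*1000 for q in k],np.float32)) for k in sorted(cs,key=cv2.contourArea)[::-1][:4]]
    return R[:1] if which=="caddy" else R
'''; open("h.py","w").write(s)
E
python3 - <<'E'
from h import *
K=eyes.camera_info("wrist")["mtx"]; T0=eyes.camera_info("wrist")["T"].copy(); p=manip.read_state()["position"]; print(p)
for w,c in (("dater",(.544,.210)),("caddy",(.514,-.185))):
    T=T0.copy()
    if w=="dater": T[:3,3]+=np.array([.544,.110,.33])-p   # same orientation at both views
    for r in block(w,c,im=cv2.imread(f"pics/b_{w}.png"),c=dict(mtx=K,T=T)): print(w,r)
E
```

```text
[ 0.5145 -0.2838  0.3302]
dater ((583.2332153320312, 176.79046630859375), (20.057416915893555, 57.336273193359375), 0.5199742913246155)
dater ((508.38818359375, 178.57920837402344), (19.45121192932129, 56.44963073730469), 0.7102459669113159)
dater ((583.944580078125, 241.1722869873047), (19.87816047668457, 56.38542938232422), 0.2326747179031372)
dater ((508.6722106933594, 241.7980194091797), (55.482261657714844, 19.839279174804688), 89.8849868774414)
caddy ((516.31787109375, -184.0247802734375), (150.54965209960938, 150.68206787109375), 87.55046081542969)
```

The press pockets are 75 × 64 mm apart and about 19.8 × 56.5 mm in size, with the press centre at (546.1, 209.6) and yaw ≈ 0. The caddy is at (516.3, −184.0), 150.6 mm square, with yaw −2.45°. Everything matches the given sizes, so I'll pick the first plate.

```bash
cat >> h.py <<'E'
PL=[(.6628,-.1117,.0134),(.6683,-.0364,-.017),(.6607,.0382,.0076),(.6707,.1132,.034)]
DS=[(.5086,.1777),(.5086,.2417),(.5836,.1777),(.5836,.2417)]
def rot(y): return [-np.pi/2,0,y]
def st(): return manip.read_state()
def up(z=.34):
    p=st()["position"]; manip.line_to([p[0],p[1],z],.25)
def pick_rack(i):
    x,y,w=PL[i]; up()
    manip.goto([x,y,.34],rot(w)); manip.gripper_to(.045,60)
    manip.line_to([x,y,.265],.2)
    hit=manip.line_to([x,y,.223],.06,contact_N=8)
    if hit: print("hit at",st()["position"]); return False
    manip.gripper_to(0,60); print("opening",st()["opening"],"F",st()["contact_force"])
    if not .007<st()["opening"]<.014: return False
    manip.line_to([x,y,.240],.06); manip.line_to([x-.062,y,.240],.1)
    up(); print("carried, F",st()["contact_force"],st()["opening"])
    return True
def place(x,y,w,seat,off=.081,floor=.006):
    """stand the held plate at (x,y); seat = TCP height when home"""
    manip.goto([x,y,.30],rot(w)); manip.line_to([x,y,seat+.06],.2)
    hit=manip.line_to([x,y,seat+.002],.05,contact_N=10)
    z=st()["position"][2]; print("place hit",hit,"z above seat",z-seat,"F",st()["contact_force"])
    if hit and z-seat>.008: return False
    manip.gripper_to(.035); manip.line_to([x,y,seat+.09],.15); return True
E
python3 - <<'E'
from h import *
if pick_rack(0): print(place(*DS[2],0,.087))
up(); print(st()["clock"])
cv2.imwrite("pics/t1.png",cv2.resize(eyes.grab_frame("top")[120:270,170:390],None,fx=3,fy=3))
E
```

```text
opening 0.008553478761356887 F [0.2993 0.5596 2.1303]
carried, F [-0.4134  0.2771 -1.4956] 0.008547332679035239
place hit False z above seat 0.0024696391625700642 F [-0.1372 -0.0912 -0.9951]
True
19.3917
```

View pics/t1.png

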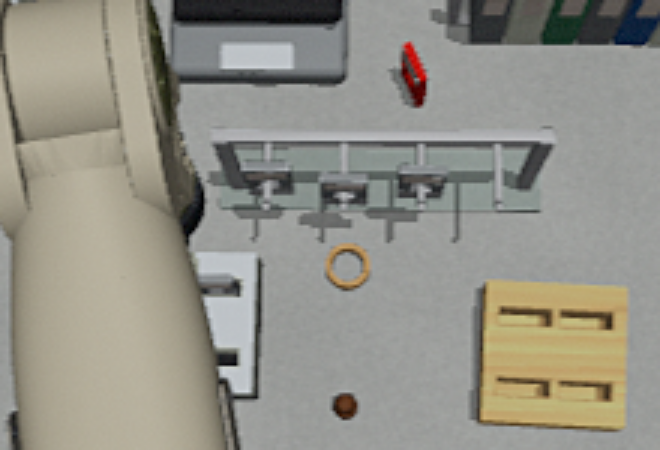

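Peg 0 is now empty, and a plate top shows in the press pocket at crop (220,283). The insertion went in without contact. I'll carry on with the other three.

```bash
python3 - <<'E'
from h import *
for i,s in ((1,0),(2,3),(3,1)):
    print("plate",i)
    if not pick_rack(i) or not place(*DS[s],0,.087): print("STOP"); break
else:
    up(); manip.goto([.546,.11,.33],D)
    cv2.imwrite("pics/w2.png",eyes.grab_frame("wrist")); manip.goto([.45,-.1,.36],D)
    t=eyes.grab_frame("top"); cv2.imwrite("pics/t2.png",t)
    a=cv2.resize(t[140:270,165:295],(400,400)); b=cv2.imread("pics/w2.png")[0:200,160:360]
    cv2.imwrite("pics/c2.png",np.hstack([a,cv2.resize(b,(400,400))]))
print(st()["clock"])
E
```

```text
plate 1
opening 0.008440134009783053 F [-0.2478 -0.3068  2.0267]
carried, F [ 0.1411 -0.5055 -2.1717] 0.00872272138566308
place hit False z above seat 0.0023725794525380206 F [ 0.5259 -0.2422 -0.6853]
plate 2
opening 0.00837394625134272 F [-0.6207 -0.469   2.4796]
carried, F [ 0.4343 -0.548  -1.2344] 0.00859883151717488
place hit False z above seat 0.0024640511802982296 F [ 0.1293 -0.1631 -1.4759]
plate 3
opening 0.008440609487414038 F [-0.8694  0.7588  3.08  ]
carried, F [-0.2622 -0.3931 -2.0824] 0.008381905374939649
place hit False z above seat 0.0024345692529681717 F [-0.015   0.0512 -1.8032]
50.025
```

View pics/c2.png

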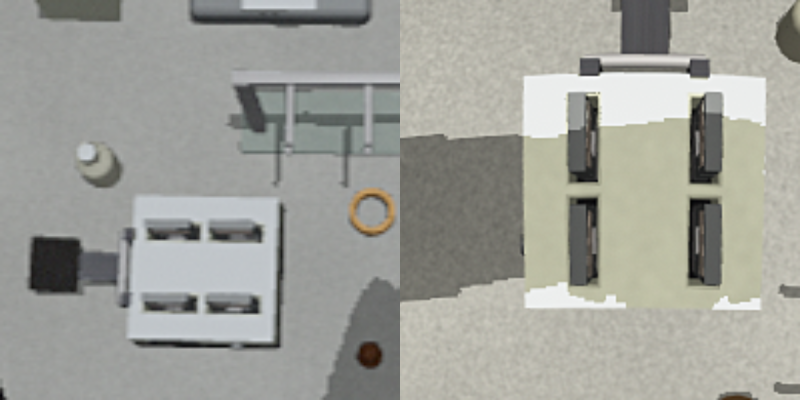

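All four plates stand in the four pockets. The black pedal pad is at crop (55,264), left of the block. I'll locate it by colour and press it.

```bash
python3 - <<'E'
from h import *
t=cv2.imread("pics/t2.png"); m=np.zeros(t.shape[:2],np.uint8); m[205:250,165:205]=(t[205:250,165:205].max(2)<70)*255
cs,_=cv2.findContours(m,cv2.RETR_EXTERNAL,cv2.CHAIN_APPROX_NONE); k=max(cs,key=cv2.contourArea)
r=cv2.minAreaRect(np.array([onz("top",q[0],.0635)[:2]*1000 for q in k],np.float32)); print(r)
x,y=np.array(r[0])/1000
assert abs(x-.546)<.01 and .33<y<.38, "pad not where expected"   # hinge at y~.285, +67 -> ~.352
manip.gripper_to(0); up(.34)
manip.goto([x,y,.2],D); manip.line_to([x,y,.09],.2)
h=manip.line_to([x,y,.05],.04,contact_N=2.5); print("touch",h,st()["position"],st()["contact_force"])
h=manip.line_to([x,y,.025],.03,contact_N=25); print("stop",h,st()["position"],st()["contact_force"])
manip.dwell(.3); print(st()["position"],st()["contact_force"])
s=eyes.grab_frame("side"); manip.dwell(1.0); print(st()["position"],st()["contact_force"],st()["clock"])
cv2.imwrite("pics/s3.png",cv2.resize(s[220:340,200:340],None,fx=4,fy=4,interpolation=cv2.INTER_CUBIC))
E
```

```text
((545.7633666992188, 362.34124755859375), (54.778465270996094, 51.244293212890625), 0.6057635545730591)
touch True [0.5458 0.3628 0.0672] [-0.1954  0.5756  3.088 ]
stop True [0.546  0.3647 0.0459] [-3.3853 -1.0992 11.2926]
[0.546  0.3647 0.0459] [-4.0981 -1.7813 10.9407]
[0.546  0.3647 0.0459] [-3.111  -1.039  11.8581] 56.0667
```

The pad measured 55 × 51 mm, as it should. The force is 11–12 N after 21 mm of travel, which is close to the stop but not clearly on it, so I'll push a little further until the force rises sharply.

```bash
python3 - <<'E'
from h import *
p=st()["position"]; x,y=p[:2]
for k in range(8):
    p=st()["position"]; h=manip.line_to([x,y,p[2]-.001],.01,contact_N=25); manip.dwell(.15); s=st(); print(h,s["position"],s["contact_force"])
    if s["contact_force"][2]>25: break
manip.dwell(1.3); print(st()["position"],st()["contact_force"],st()["clock"])
s=eyes.grab_frame("side")
cv2.imwrite("pics/s3.png",cv2.resize(s[220:340,200:340],None,fx=4,fy=4,interpolation=cv2.INTER_CUBIC))
E
```

```text
False [0.546  0.3647 0.0464] [-2.3424 -0.1706 11.472 ]
False [0.546  0.3648 0.0469] [-2.5154 -0.2298 11.9843]
False [0.546  0.3648 0.0473] [-3.7134 -0.7349 11.3161]
False [0.546  0.3648 0.0477] [-3.1688 -0.8461 11.2748]
False [0.546  0.3648 0.0481] [-2.6576 -0.6199 12.1626]
False [0.546  0.3648 0.0485] [-2.5885 -0.5335 10.7463]
False [0.546  0.3648 0.0488] [-2.6713  0.5116 10.7983]
False [0.546  0.3648 0.0491] [-1.9349 -0.918  10.289 ]
[0.546  0.3648 0.0491] [-2.5499 -0.5506  9.7368] 60.5667
```

The arm yields a little under load, and re-targeting from the measured height let it drift up. I'll step down with absolute targets instead.

```bash
python3 - <<'E'
from h import *
x,y=st()["position"][:2]
for z in (.046,.043,.040,.037,.034,.031,.028):
    h=manip.line_to([x,y,z],.02,contact_N=35); manip.dwell(.2); s=st(); print(z,h,s["position"],s["contact_force"])
    if s["contact_force"][2]>24: break
manip.dwell(1.2); print(st()["position"],st()["contact_force"],st()["clock"])
s=eyes.grab_frame("side")
cv2.imwrite("pics/s3.png",cv2.resize(s[220:340,200:340],None,fx=4,fy=4,interpolation=cv2.INTER_CUBIC))
E
```

```text
0.046 False [0.546  0.3648 0.0474] [-2.7527 -0.5172 11.7044]
0.043 False [0.546  0.3647 0.0454] [-4.6581 -1.6912 15.8885]
0.04 False [0.5461 0.3647 0.045 ] [-8.4827 -4.4262 28.8037]
[0.5462 0.3648 0.045 ] [-8.5621 -4.9623 29.4363] 63.2667
```

The force jumped from 16 to 29 N in 0.4 mm, so the pedal was on its stop, and it was held there for over a second. Now I'll release it and re-measure the caddy.

```bash
cat >> h.py <<'E'
def caddy_top():
    t=eyes.grab_frame("top"); hsv=cv2.cvtColor(t,cv2.COLOR_BGR2HSV).astype(int)
    m=((hsv[...,1]>70)&(hsv[...,0]>12)&(hsv[...,0]<30)&(hsv[...,2]>150)).astype(np.uint8)*255
    z=np.zeros_like(m); z[190:290,300:400]=m[190:290,300:400]
    cs,_=cv2.findContours(z,cv2.RETR_EXTERNAL,cv2.CHAIN_APPROX_NONE); k=max(cs,key=cv2.contourArea)
    return cv2.minAreaRect(np.array([onz("top",q[0],.061)[:2]*1000 for q in k],np.float32))
E
python3 - <<'E'
from h import *
x,y=st()["position"][:2]
manip.line_to([x,y,.10],.06); up(.34)
r=caddy_top(); print("top",r)
b=block("caddy",np.array(r[0])/1000,"pics/b_caddy2.png"); print("wrist",b)
t=eyes.grab_frame("side"); cv2.imwrite("pics/s4.png",cv2.resize(t[160:340,190:370],None,fx=3.3,fy=3.3,interpolation=cv2.INTER_CUBIC)); print(st()["clock"])
E
```

```text
top ((478.88848876953125, -213.90869140625), (149.17129516601562, 149.63084411621094), 87.36293029785156)
wrist [((481.03399658203125, -214.26124572753906), (150.30836486816406, 150.67596435546875), 87.49955749511719)]
68.4
```

View pics/s4.png

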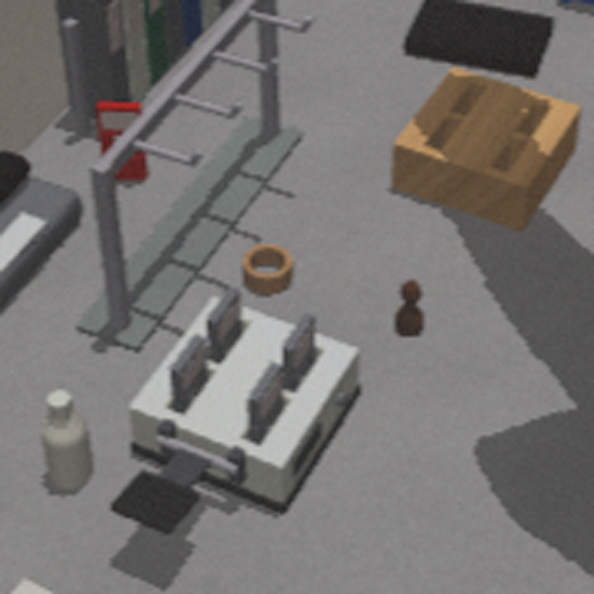

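The caddy has been knocked from (516,−184) to (481,−214) mm, and the top and wrist cameras agree on that. The side view shows four plates standing in the press and the pedal up. I'll transfer the plates, checking the caddy with the top camera before each placing.

```bash
cat >> h.py <<'E'
def transfer(s,cs,ref,refw,yaw):
    """dater slot s -> caddy slot cs; ref: caddy centre in top view, refw: by wrist camera (m)"""
    x,y=DS[s]; up(); manip.goto([x,y,.30],rot(0)); manip.gripper_to(.05,60)
    manip.line_to([x,y,.14],.2)
    if manip.line_to([x,y,.080],.06,contact_N=8): print("pick hit",st()["position"]); return False
    manip.gripper_to(0,60); o=st()["opening"]; print("slot",s,"opening",o)
    if not .007<o<.014: return False
    manip.line_to([x,y,.16],.1); up(.30)
    r=caddy_top(); d=np.array(r[0])/1000-ref; dy=np.radians(r[2]-90)-yaw; print("caddy shift mm",d*1000,"dyaw",dy,r[1],"F",st()["contact_force"])
    if np.hypot(*d)>.003 or abs(dy)>.03: print("caddy moved: look again"); return False
    R=np.array([[np.cos(yaw),-np.sin(yaw)],[np.sin(yaw),np.cos(yaw)]])
    X=np.array(refw)+R@np.array([(-.0375,-.0325),(-.0375,.0325),(.0375,-.0325),(.0375,.0325)][cs])
    return place(*X,yaw,.080)
E
python3 - <<'E'
from h import *
ok=transfer(0,0,np.array([.4789,-.2139]),(.4810,-.2143),-.044); print(ok)
if ok:
    up(); manip.goto([.481,-.314,.33],D); im=eyes.grab_frame("wrist")
    cv2.imwrite("pics/w5.png",cv2.resize(im[0:200,150:400],None,fx=2.5,fy=2.5)); manip.goto([.5,.05,.36],D); print(caddy_top())
print(st()["clock"])
E
```

```text
slot 0 opening 0.00906603191238226
caddy shift mm [ 0.1771 -0.0536] dyaw -0.0013585602120660747 (149.1620330810547, 149.25685119628906) F [ 0.3483  0.9834 -0.5206]
place hit False z above seat 0.002358652333547373 F [ 0.2482  0.3864 -0.7393]
True
((479.05120849609375, -213.91583251953125), (149.17141723632812, 149.22804260253906), 87.362548828125)
82.875
```

View pics/w5.png

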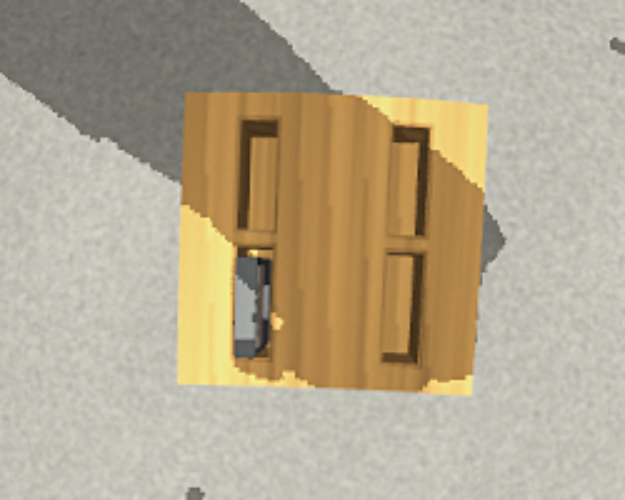

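The first plate stands in the near, −y caddy pocket at (250,305), and the caddy did not shift. I'll transfer the other three.

```bash
python3 - <<'E'
from h import *
for s in (1,2,3):
    if not transfer(s,s,np.array([.4789,-.2139]),(.4810,-.2143),-.044): print("STOP"); break
else:
    up(); manip.goto([.481,-.314,.33],D); im=eyes.grab_frame("wrist"); manip.goto([.5,.15,.36],D)
    t=eyes.grab_frame("side"); a=cv2.resize(im[0:180,170:370],None,fx=2,fy=2); b=cv2.resize(t[150:330,190:390],None,fx=2,fy=2)
    cv2.imwrite("pics/w6.png",np.hstack([a,b]))
print(st()["clock"],caddy_top())
E
```

```text
slot 1 opening 0.008747738130017665
caddy shift mm [ 0.1771 -0.0536] dyaw -0.0013585602120660747 (149.1620330810547, 149.25685119628906) F [ 0.2544 -0.5928 -2.2138]
place hit False z above seat 0.0023423264722054887 F [-0.2069 -0.2139 -1.4328]
slot 2 opening 0.009012648109502525
caddy shift mm [ 0.2226 -0.4183] dyaw 0.0001388021108309767 (149.7037353515625, 149.32066345214844) F [ 0.2599  0.7274 -0.5119]
place hit False z above seat 0.0024229117030676317 F [-0.4756  0.4776 -1.726 ]
slot 3 opening 0.00904470820751445
caddy shift mm [ 0.1647 -0.328 ] dyaw -0.0013585602120660747 (149.7114715576172, 149.25685119628906) F [-0.1236  0.1033 -2.043 ]
place hit False z above seat 0.0023845621386660992 F [-0.0586 -0.1975 -1.092 ]
120.5417 ((479.1225891113281, -214.31826782226562), (149.7037353515625, 149.32066345214844), 87.4869384765625)
```

View pics/w6.png

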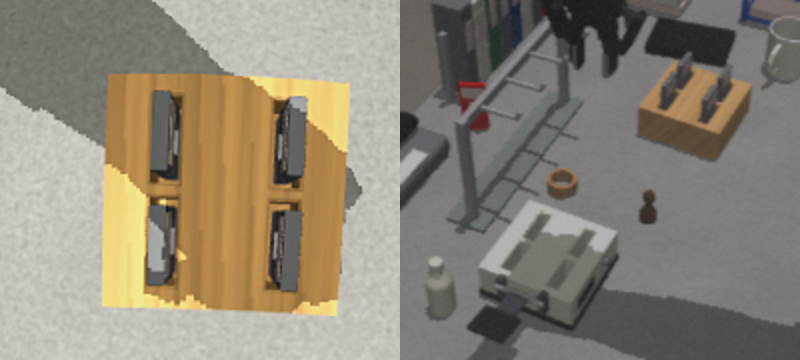

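All four plates stand in the caddy at equal heights. The press and rack are empty, the pedal is up, and the arm is clear at z = 0.36. Handing in.

```bash
python3 - <<'E'
from h import *
manip.dwell(.5); print(st()["contact_force"],st()["joint_vel"]); print(manip.close_job())
E
```

```text
[ 0.3828 -0.229  -0.7742] [ 0.0033 -0.001   0.0016  0.0004 -0.0007 -0.0006]
the job is handed in; nothing more can be done
None
```

The job is done and handed in at about 121 s; no verdict was reported. I lifted all four plates off the pegs and stood them in the press. I then pressed the pedal to its stop, held it for over a second and let it up, and moved all four plates to the caddy.

**Pedal:** my first press probably stopped just short, at about 11 N where I wanted a clear stop. I pushed further until the force rose from 16 to 29 N within 0.4 mm, and held that for 1.2 s.

**Caddy:** it was knocked about 45 mm aside partway through. I found it again with two cameras that agreed to about 2 mm, and it moved less than 0.5 mm while I placed the plates.

**Last checks:**
- **Plates:** the last pictures show all four upright, one to a caddy pocket. None met resistance going in, and each was released about 2 mm above the pocket floor. I judged "fully home" from those heights and the pictures, not from a separate measurement.
- **Press and pedal:** the press and rack are empty and the pedal is up by eye; I did not measure its angle.
- **Other things:** the stamp, tape, glue, mug and red look-alike look undisturbed in the last picture. I did not measure them, and the stapler and notepad were outside that view.
- **Measurements that disagreed:** my first top-camera x for the plates was 8–12 mm off because I picked the wrong edge; I used the wrist-camera values instead. The press yaw readings scattered by about 1°, so I took it as 0.

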